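Hold a paint bottle down in the press-to-run mixer

TASK

Stand the toppled paint bottle back up on its foot on the table, then set it foot-down in the spring-mounted ring cup of the little paint mixer. Push the bottle down until the cup is at the bottom of its travel and finish while still holding it down there, upright, touching the bottle but not the cup or the mixer; leave the two small jars and the water pot where they are.

Things in the scene. Friction and masses are not known exactly. Their poses are not given: they have to be found in the camera images.
- bottle: tall white paint bottle, black screw cap, 116 mm long, 180 g +-30 %. Body 47 mm in diameter up to 72 mm from the foot (bevelled to a flat foot 38 mm across), shoulder narrowing to 32 mm at 84 mm, plain cap 36 mm in diameter from 84 to 116 mm. Origin: centre of the foot; z from foot to cap. Starts lying level on the table, cap to +y (the robot's left) within 0.5 rad; lies still, rolls if pushed
- bottle_cap (a point): centre of the flat top of the bottle's cap, on the bottle's axis 116 mm from the foot; z along the bottle from foot to cap
- mixer: the paint mixer: fixed grey box 130 x 130 mm, top face 50 mm above the table, with the metal sprung ring cup above its middle. Origin: centre of its underside on the table; z up. It cannot be moved; it may stand to the left or to the right of the bottle
- cup_floor (a point): centre of the cup's inner floor, 73 mm above the table with the cup up; moves with the cup; z up. Inside round: 54 mm in diameter at the floor, 56 mm where its flare begins 16 mm up, 68 mm at the mouth; 26 mm deep, walls 4 mm, 76 mm over its rim
- cup_mouth (a point): centre of the cup's open mouth, level with its rim, 26 mm above the inner floor (99 mm above the table with the cup up); moves with the cup
- cup (a joint): how far the cup is pressed down, m: 0 up (rest), 0.015 fully down on its stop. Spring: about 5 N to start it moving, about 11 N to hold it fully down, the bottle's own weight (1.3 to 2.3 N) counting towards these; it rises again when let go
- jar_a: small paint jar with black lid, 50 mm in diameter, 60 mm tall, a bystander; origin centre of its foot
- jar_b: another identical small jar, a bystander; origin centre of its foot
- water_pot: white open ceramic water pot, 80 mm in diameter, 75 mm tall, a bystander; origin centre of its foot
Mind the look-alikes: they are no part of the job. What is shaped like the bottle but blue is not meant.

How it is judged:
By the outcome, as a careful person would: the job done as asked, in the order asked, and still so for the second after the job is handed in, while the arm keeps its last pose, push and grip.
It also fails if it takes over 64 s, if anything falls off the work surface, if the arm or the gripper's body presses on something with over 40 N, if the wrist force passes 120 N, or if a joint passes its speed limit or range.

ROBOT

A 6-joint arm with a two-finger parallel gripper is mounted at the origin on the work surface. World frame = base frame: x ahead of the robot, y to its left, z up, the work surface at z = 0. Lengths are in m, angles in rad, forces in N, time in s.
With the tool pointing down it reaches from about 0.35 to 0.975 m from the base axis. Payload 4.9 kg.
Tool frame: the origin (TCP) lies at the very end of the fingers, on their centre line; the grasp point (between the pads) lies 19 mm behind it; z points along the fingers, y is the line along which they close (so a half turn about z gives the same grasp; the last joint's range is limited). The gripper opens to 85 mm and grips with 20 to 120 N. Pads are 22 mm wide; open, the fingers measure 114 mm over their backs; the gripper's body (76 mm by 85 mm) begins 54 mm behind the grasp point. The pads swing forward as they close: fully open they stand 13 mm farther back than shut.
Start: joints at [-1.335, 0.053, 1.613, -0, 1.476, -0.119], TCP at [0.217, -0.586, 0.231] pointing down, gripper open.
Joint ranges: [-3.01, 3.01], [-1.01, 2.22], [0.06, 2.58], [-1.02, 4.17], [0.09, 2.62], [-3.14, 3.14]. Speed limits (rad/s): [2.57, 2.57, 3.14, 3.14, 3.14, 3.14].

INTERFACE

Orientations are given as a unit quaternion [w, x, y, z].
In Python, from plant import state, optics, ticket, nets gives the robot as it stands. The module is installed in compiled form; this text tells all that it offers.
- The arm moves only by the shell command python3 -m inch 'ROWS' [OPENING]. ROWS is JSON, a list of rows, each an object of numbers: "dx", "dy", "dz": the shift along the tool's x, y, z as a fraction of full scale; "rx", "ry", "rz": the turn, a rotation vector about the tool's x, y, z as a fraction of full scale. In form: [{"dx": .., "dy": .., "dz": .., "rx": .., "ry": .., "rz": ..}, ...]. A call has 1 to 5 rows; each row is the pose to reach, as a shift and turn from the pose commanded when the call began, along the tool's axes at that moment; what a row does not reach only later rows make up. Full scale, the value 1, is 0.8 m for a shift and 1.5 rad for a turn. A row lasts 1/10 s, in which the tool goes at most 50 mm and 8.59 degrees, less where a joint would pass 70% of its speed; a pose out of reach is approached as far as the arm can. A call with a number of a shift or a turn outside -1 to 1 is refused whole. A call with a gripper value outside its range is refused whole. OPENING is the opening, from -1 (shut) to 1 (fully open), set as the call begins (- or left out, the last holds). The fingers move at their own pace and stop on an object; the grip force is fixed at half the most. Time passes only in rows, so rows that repeat a pose let the fingers close. It gives the time, the measured TCP pose, the force, the opening and the grip force at its end, in the units of the state.
- state(): the state, without advancing time (a new reading comes with each control period).
- optics.grab_frame(name): name is "scene" or "top" or "wrist"; returns the picture (420x560x3 uint8, red, green, blue); there is no depth.
- optics.camera_info(name): a dict with "fx", "fy", "cx", "cy" (pixels), "R" (3x3) and "t" (3): a world point X has camera coordinates R X + t. Camera axes: x right, y down, z forward; pixel columns grow to the right and rows downward; lengths in m; the calibration is good to about 2 mm. The wrist camera is an equidistant fisheye: a pixel r from the principal point sees the ray r / f radians off the axis. A picture is of the moment at which its call begins: read the wrist's pose just before it. camera_info takes no time and is no camera call; for the wrist camera it gives the pose at the moment of the call.
- ticket.job_done(): hands the job in; it is judged then, once.
Trained networks look in the newest picture that a camera, given by its name, has taken for a name from the list of things; names that differ only in an ending like _2 or _b are one class to them, and where a whole thing is asked for, a point or a joint stands for the part that bears it (a point fixed in the world has none). Each returns a list of dicts, best first, with "confidence" (0 to 1); they miss things now and then, are a little off and sometimes report something else, mostly with a low value. They report only what shows in the picture. A call takes as long as a camera call. They do not tell look-alikes from the thing itself.
- nets.boxes_of(camera, name): "bbox" ([centre column, centre row, width, height] in pixels, round what is visible of it).
- nets.outline_of(camera, name): "pixels" (420x560 bool, what is visible of it) and "bbox" ([centre column, centre row, width, height] in pixels, round what is visible of it).
The state is a dict: "time": time; "joint_pos": joint angles; "joint_vel": joint speeds; "joint_efforts": joint torques, N m; "tool_pos": TCP position; "tool_rot": TCP orientation; "contact_force": force on the tool from outside, world axes, zero at the start; "ft_torque": the same for the moment, N m; "gripper_width": opening from 0.0 (shut) to 1.0 (fully open); "grasp_force": force on a finger pad.
Only numpy, scipy, OpenCV 4.12 (cv2) and the standard library are available. Lean on these libraries where they do the work, as an engineer would, in place of code of your own. Each camera call takes 0.05 s, during which the arm holds its last target. There are 200 camera calls.

## Working session

There is one attempt and no reset: what is moved stays moved. The work goes in short steps, Python scripts to look and compute and a shell command to move; the robot and the scene stay as the last step left them, time stands still between calls to the robot, and variables do not carry over. Pictures are saved under pics/ and viewed, at most 10 in all, crops included, and the job is handed in when it is done.

```bash
mkdir -p pics; python3 - <<'E'
from plant import state, optics, nets
import cv2,numpy as np
s=state();print(s)
ims=[]
for c in ["scene","top"]:
    im=optics.grab_frame(c);cv2.imwrite(f"pics/{c}0.png",cv2.cvtColor(im,cv2.COLOR_RGB2BGR))
    for n in ["bottle","mixer","cup_mouth","jar_a","water_pot"]:
        for d in nets.boxes_of(c,n): print(c,n,np.round(d["bbox"],1),round(d["confidence"],2))
    print({k:np.round(v,3).tolist() for k,v in optics.camera_info(c).items()})
E
```

```text
{'time': 0.0, 'joint_pos': array([-1.33500813e+00,  5.33345144e-02,  1.61428754e+00,  9.03851574e-06,
        1.47601494e+00, -1.18997923e-01]), 'joint_vel': array([ 0.00199352, -0.00094559,  0.00101424,  0.00155649,  0.00048176,
       -0.00288675]), 'joint_efforts': array([ 2.50137109e-04, -3.93683088e+01, -3.70175314e+01, -1.63392447e-04,
        6.89040899e-03, -3.03041453e-06]), 'tool_pos': array([ 0.21697582, -0.58546303,  0.23008074]), 'tool_rot': array([-1.02069026e-03,  9.84306631e-01,  1.76463629e-01, -5.51649740e-05]), 'contact_force': array([ 0.53696762, -0.0989457 , -1.47104978]), 'ft_torque': array([-0.02353179, -0.03520757, -0.00683941]), 'grasp_force': 0.0, 'gripper_width': 1.0001145702241403}
scene bottle [331.8 199.9  48.5  43.5] 0.88
scene bottle [264.5 238.2  53.2  35.9] 0.68
scene bottle [356.8 275.6  59.8  37.1] 0.63
scene mixer [233.2 138.2  62.3  58.5] 0.94
scene cup_mouth [228.4 122.7  31.1  28.8] 0.66
scene jar_a [206.7 271.2  23.3  28.2] 0.85
scene jar_a [172.9 201.1  25.5  30.6] 0.85
scene water_pot [265.2 325.3  39.   49.2] 0.65
{'fx': 453.51, 'fy': 453.51, 'cx': 277.654, 'cy': 213.31, 'R': [[-0.794, 0.608, 0.01], [0.519, 0.685, -0.512], [-0.318, -0.401, -0.859]], 't': [0.477, -0.279, 1.188]}
top bottle [277.8 276.9  53.2  24.4] 0.77
top bottle [285.9 202.3  32.3  50.6] 0.68
top bottle [206.7 240.4  53.3  35.5] 0.67
top bottle [286.8 144.6  23.1  22.7] 0.49
top mixer [396.  244.2  71.8  72.6] 0.59
top cup_mouth [403.9 244.8  32.1  27.1] 0.62
top jar_a [288.9 145.4  22.   23.5] 0.83
top jar_a [365.1 154.2  24.9  26.9] 0.77
top water_pot [217.8 151.4  40.1  37.8] 0.97
{'fx': 381.333, 'fy': 381.333, 'cx': 280.427, 'cy': 214.932, 'R': [[0.017, -1.0, 0.006], [-0.999, -0.018, -0.051], [0.052, -0.005, -0.999]], 't': [0.009, 0.613, 0.895]}
```

```bash
python3 - <<'E'
import cv2,numpy as np
a=cv2.imread("pics/top0.png")[120:320,150:470];cv2.imwrite("pics/v1.png",cv2.resize(a,None,fx=2.5,fy=2.5,interpolation=2))
E
```

```text
(no output)
```

View pics/v1.png

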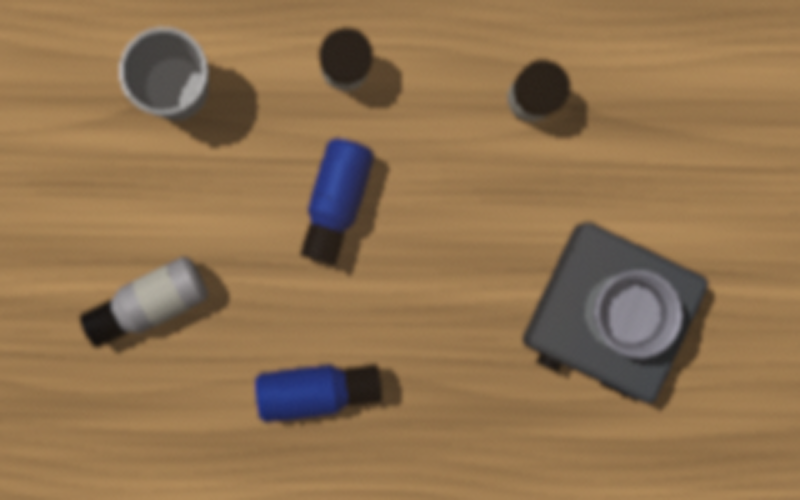

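View pics/scene0.png

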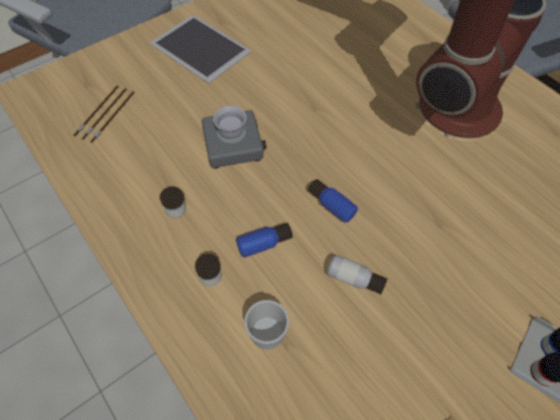

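The white bottle lies at top-view px (207,240), cap to the lower left (189,250) and foot at (226,230). The mixer and its cup are at (404,245), to the right. The two blue bottles are decoys. Next I'll fit poses.

```bash
cat > h.py <<'E'
from plant import state, optics, nets
import numpy as np, cv2
from scipy.optimize import least_squares
from scipy.spatial.transform import Rotation as Ro
BOT=[(0,.019),(.004,.0235),(.072,.0235),(.084,.016),(.0841,.018),(.116,.018)]
CUP=[(0,.031),(.026,.038)]
def pts(prof,o,z):
    z=np.array(z)/np.linalg.norm(z);a=np.cross(z,[.3,.5,.81]);a/=np.linalg.norm(a);b=np.cross(z,a)
    t=np.linspace(0,2*np.pi,48)
    return np.vstack([np.array(o)+h*z+r*(np.cos(t)[:,None]*a+np.sin(t)[:,None]*b) for h,r in prof])
def proj(ci,X):
    c=X@np.array(ci["R"]).T+ci["t"]
    return np.c_[ci["fx"]*c[:,0]/c[:,2]+ci["cx"],ci["fy"]*c[:,1]/c[:,2]+ci["cy"]]
def feat(m):  # centroid and axis from moments
    cx,cy=m["m10"]/m["m00"],m["m01"]/m["m00"]
    return np.array([cx,cy,(m["mu20"]-m["mu02"])/m["m00"]/6,m["mu11"]/m["m00"]/3])
def fmodel(ci,X): return feat(cv2.moments(cv2.convexHull(proj(ci,X).astype(np.float32))))
def fmask(cam,name,near):
    L=nets.outline_of(cam,name)
    d=min(L,key=lambda d:np.hypot(*(np.array(d["bbox"][:2])-near)))
    print(cam,name,np.round(d["bbox"],1),round(d["confidence"],2),d["pixels"].sum())
    p=cv2.convexHull(cv2.findNonZero(d["pixels"].astype(np.uint8)))
    return feat(cv2.moments(p))
def go(p,R):  # rows values from the present pose to TCP p, rotation R
    s=state();R0=Ro.from_quat(np.roll(s["tool_rot"],-1))
    print("t",s["time"],"d",np.round(R0.inv().apply(np.array(p)-s["tool_pos"])/.8,4),"r",np.round((R0.inv()*R).as_rotvec()/1.5,4))
def show():
    s=state();R=Ro.from_quat(np.roll(s["tool_rot"],-1)).as_matrix()
    print("t",round(s["time"],2),"p",s["tool_pos"].round(4),"x",R[:,0].round(3),"y",R[:,1].round(3),"z",R[:,2].round(3),"F",s["contact_force"].round(1),"w",round(s["gripper_width"],3),"g",round(float(s["grasp_force"]),1),"q",s["joint_pos"].round(2))
E
python3 - <<'E'
from h import *
C=["scene","top"];ci=[optics.camera_info(c) for c in C]
for c in C: optics.grab_frame(c)
B=[fmask(c,"bottle",n) for c,n in zip(C,[(357,276),(207,240)])]
M=[fmask(c,"cup_mouth",n) for c,n in zip(C,[(228,123),(404,245)])]
def rb(v):
    a=np.array([np.cos(v[2]),np.sin(v[2]),0]);return np.r_[tuple(fmodel(k,pts(BOT,np.r_[v[:2],.0235]-.058*a,a))-f for k,f in zip(ci,B))]
def rm(v): return np.r_[tuple((fmodel(k,pts(CUP,np.r_[v,.073],[0,0,1]))-f)[:2] for k,f in zip(ci,M))]
r=least_squares(rb,[.57,.18,2.1],diff_step=1e-4);print("bottle mid,yaw",r.x.round(4),r.fun.round(2))
r=least_squares(rm,[.5,-.3],diff_step=1e-4);print("cup",r.x.round(4),r.fun.round(2))
E
```

```text
scene bottle [356.4 275.4  60.1  35.9] 0.7 1220
top bottle [207.4 241.3  52.1  35.7] 0.91 902
scene cup_mouth [228.  123.   30.8  29.2] 0.86 847
top cup_mouth [405.2 244.2  33.   36.1] 0.85 957
bottle mid,yaw [0.5495 0.1912 2.0504] [ 0.14 -0.2   0.88  2.42  0.29 -0.13 -0.67 -1.26]
cup [ 0.5497 -0.2496] [-0.03 -0.49 -0.29 -0.18]
```

```bash
cat >> h.py <<'E'
def bt(yaw,th):
    b=np.array([np.cos(yaw),np.sin(yaw),0]);Z=np.array([0,0,1.]);z=-Z*np.cos(th)-b*np.sin(th);y=np.array([b[1],-b[0],0])
    return b,Ro.from_matrix(np.c_[np.cross(y,z),y,z])
def grasp(mid,yaw,th,back,tz=.006):
    b,R=bt(yaw,th);z=R.as_matrix()[:,2]
    p=np.r_[np.array(mid)+.002*b[:2],.0235]+.019*z;p[2]=tz
    return p-back*z,R
E
python3 -c "
from h import *
show();go(*grasp([.5495,.1912],2.0504,.3,.13))"
```

```text
t 0.9 p [ 0.2171 -0.5861  0.2313] x [ 0.938  0.347 -0.   ] y [ 0.347 -0.938  0.   ] z [ 0. -0. -1.] F [ 0.4 -0.7 -0.1] w 1.002 g 0.0 q [-1.34  0.05  1.61 -0.    1.48 -0.12]
t 0.9 d [ 0.7217 -0.8099  0.1264] r [-0.1694 -0.1495 -1.121 ]
```

```bash
python3 -m inch '[{"dx":0.18,"dy":-0.2},{"dx":0.18,"dy":-0.2},{"dx":0.18,"dy":-0.2},{"dx":0.18,"dy":-0.2},{"dx":0.18,"dy":-0.2}]' 1
python3 -m inch '[{"dx":0.18,"dy":-0.2},{"dx":0.18,"dy":-0.2},{"dx":0.18,"dy":-0.2},{"dx":0.18,"dy":-0.2},{"dx":0.18,"dy":-0.2}]'
python3 -m inch '[{"rz":-0.1},{"rz":-0.2},{"rz":-0.3},{"rz":-0.4},{"rz":-0.5}]'
python3 -c "
from h import *
show();go(*grasp([.5495,.1912],2.0504,.3,.13))"
```

```text
t 0.9 p [ 0.2171 -0.5861  0.2313] x [ 0.938  0.347 -0.   ] y [ 0.347 -0.938  0.   ] z [ 0. -0. -1.] F [ 0.4 -0.7 -0.1] w 1.002 g 0.0 q [-1.34  0.05  1.61 -0.    1.48 -0.12]
t 0.9 d [ 0.7217 -0.8099  0.1264] r [-0.1694 -0.1495 -1.121 ]validation failed for argument at $[0]...
validation failed for argument at $[0]...
validation failed for argument at $[0]...
```

```bash
python3 -m inch '[{"dx":0.18,"dy":-0.2,"dz":0,"rx":0,"ry":0,"rz":0},{"dx":0.18,"dy":-0.2,"dz":0,"rx":0,"ry":0,"rz":0},{"dx":0.18,"dy":-0.2,"dz":0,"rx":0,"ry":0,"rz":0},{"dx":0.18,"dy":-0.2,"dz":0,"rx":0,"ry":0,"rz":0},{"dx":0.18,"dy":-0.2,"dz":0,"rx":0,"ry":0,"rz":0}]' 1 &&
python3 -m inch '[{"dx":0.18,"dy":-0.2,"dz":0,"rx":0,"ry":0,"rz":-0.1},{"dx":0.18,"dy":-0.2,"dz":0,"rx":0,"ry":0,"rz":-0.2},{"dx":0.18,"dy":-0.2,"dz":0,"rx":0,"ry":0,"rz":-0.3},{"dx":0.18,"dy":-0.2,"dz":0,"rx":0,"ry":0,"rz":-0.4},{"dx":0.18,"dy":-0.2,"dz":0,"rx":0,"ry":0,"rz":-0.5}]'
python3 -c "
from h import *
show();go(*grasp([.5495,.1912],2.0504,.3,.13))"
```

```text
time: 1.4
tool_pos: [0.2977, -0.3827, 0.2313]
tool_rot: [-0.0, 0.984, 0.178, 0.0]
contact_force: [-0.2, 0.1, -0.3]
gripper_width: 0.997
grasp_force: 0.0
time: 1.9
tool_pos: [0.3771, -0.1831, 0.2316]
tool_rot: [0.0, 0.849, 0.529, 0.001]
contact_force: [-0.0, -0.4, -0.7]
gripper_width: 1.002
grasp_force: 0.0
t 1.9 p [ 0.3771 -0.1831  0.2316] x [0.44  0.898 0.001] y [ 0.898 -0.44   0.001] z [ 0.001  0.    -1.   ] F [-0.  -0.4 -0.7] w 1.002 g 0.0 q [-0.63 -0.48  2.06  0.    1.55 -0.17]
t 1.9 d [ 0.5407 -0.0475  0.1271] r [-0.0926 -0.1852 -0.6189]
```

```bash
python3 -m inch '[{"dx":0.06,"dy":0,"dz":0,"rx":0,"ry":0,"rz":-0.1},{"dx":0.12,"dy":0,"dz":0,"rx":0,"ry":0,"rz":-0.2},{"dx":0.18,"dy":0,"dz":0,"rx":0,"ry":0,"rz":-0.3},{"dx":0.24,"dy":-0.02,"dz":0,"rx":0,"ry":0,"rz":-0.4},{"dx":0.3,"dy":-0.02,"dz":0,"rx":0,"ry":0,"rz":-0.5}]' >/dev/null
python3 -c "
from h import *
show();go(*grasp([.5495,.1912],2.0504,.3,.13))"
```

```text
t 2.4 p [0.4698 0.0375 0.2317] x [-0.286  0.958 -0.001] y [0.958 0.286 0.001] z [ 0.001 -0.001 -1.   ] F [ 1.2 -1.4  0. ] w 1.0 g 0.0 q [-0.08 -0.33  1.96 -0.    1.51 -0.37]
t 2.4 d [0.1984 0.1422 0.1269] r [-0.0184 -0.1988 -0.1253]
```

```bash
python3 -m inch '[{"dx":0.198,"dy":0.142,"dz":0.127,"rx":-0.018,"ry":-0.199,"rz":-0.125},{"dx":0.198,"dy":0.142,"dz":0.127,"rx":-0.018,"ry":-0.199,"rz":-0.125},{"dx":0.198,"dy":0.142,"dz":0.127,"rx":-0.018,"ry":-0.199,"rz":-0.125},{"dx":0.198,"dy":0.142,"dz":0.127,"rx":-0.018,"ry":-0.199,"rz":-0.125},{"dx":0.198,"dy":0.142,"dz":0.127,"rx":-0.018,"ry":-0.199,"rz":-0.125}]' >/dev/null
python3 -m inch '[{"dx":0,"dy":0,"dz":0,"rx":0,"ry":0,"rz":0}]' >/dev/null
python3 - <<'E'
from h import *
show();go(*grasp([.5495,.1912],2.0504,.3,0))
ci=optics.camera_info("wrist");im=optics.grab_frame("wrist").copy()
def pw(X):
    c=X@np.array(ci["R"]).T+ci["t"];r=np.hypot(c[:,0],c[:,1]);th=np.arctan2(r,c[:,2])
    return np.c_[ci["fx"]*th*c[:,0]/r+ci["cx"],ci["fy"]*th*c[:,1]/r+ci["cy"]]
b=np.array([np.cos(2.0504),np.sin(2.0504),0]);X=pts(BOT,np.r_[.5495,.1912,.0235]-.058*b,b)
h=cv2.convexHull(pw(X).astype(np.float32)).astype(int)
cv2.polylines(im,[h],True,(255,0,0),1)
cv2.imwrite("pics/w1.png",cv2.cvtColor(im,cv2.COLOR_RGB2BGR))
E
```

```text
t 3.0 p [0.5339 0.2211 0.1273] x [-0.439  0.849 -0.294] y [ 0.889  0.458 -0.005] z [ 0.131 -0.264 -0.956] F [ 0.3 -0.1  0.3] w 1.003 g 0.0 q [ 0.41  0.04  1.82 -0.31  1.27  0.02]
t 3.0 d [0.     0.001  0.1586] r [-0.004  -0.0008 -0.0015]
```

View pics/w1.png

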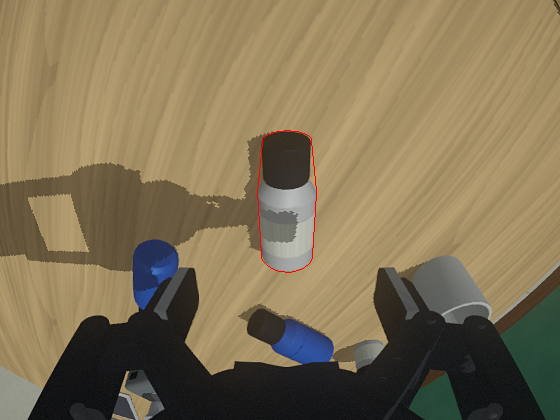

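The wrist view shows the fitted outline (px 258–316, 130–271) lying right on the white bottle, between the open fingers. I'll descend and close.

```bash
python3 -m inch '[{"dx":0,"dy":0.001,"dz":0.05,"rx":-0.004,"ry":0,"rz":0},{"dx":0,"dy":0.001,"dz":0.1,"rx":-0.004,"ry":0,"rz":0},{"dx":0,"dy":0.001,"dz":0.135,"rx":-0.004,"ry":0,"rz":0},{"dx":0,"dy":0.001,"dz":0.158,"rx":-0.004,"ry":0,"rz":0},{"dx":0,"dy":0.001,"dz":0.158,"rx":-0.004,"ry":0,"rz":0}]' >/dev/null
python3 -m inch '[{"dx":0,"dy":0,"dz":0,"rx":0,"ry":0,"rz":0}]'
python3 -m inch '[{"dx":0,"dy":0,"dz":0,"rx":0,"ry":0,"rz":0},{"dx":0,"dy":0,"dz":0,"rx":0,"ry":0,"rz":0},{"dx":0,"dy":0,"dz":0,"rx":0,"ry":0,"rz":0},{"dx":0,"dy":0,"dz":0,"rx":0,"ry":0,"rz":0},{"dx":0,"dy":0,"dz":0,"rx":0,"ry":0,"rz":0}]' -1 >/dev/null
python3 -m inch '[{"dx":0,"dy":0,"dz":0,"rx":0,"ry":0,"rz":0},{"dx":0,"dy":0,"dz":0,"rx":0,"ry":0,"rz":0},{"dx":0,"dy":0,"dz":0,"rx":0,"ry":0,"rz":0},{"dx":0,"dy":0,"dz":0,"rx":0,"ry":0,"rz":0},{"dx":0,"dy":0,"dz":0,"rx":0,"ry":0,"rz":0}]'
python3 -c "
from h import *
show()"
```

```text
time: 3.65
tool_pos: [0.5526, 0.1858, 0.0103]
tool_rot: [0.129, 0.516, 0.843, -0.075]
contact_force: [0.3, -0.1, 0.4]
gripper_width: 0.998
grasp_force: 0.0
time: 4.65
tool_pos: [0.5529, 0.1874, 0.0108]
tool_rot: [0.129, 0.515, 0.844, -0.075]
contact_force: [-1.5, 0.6, 6.0]
gripper_width: 0.526
grasp_force: 61.4
t 4.65 p [0.5529 0.1874 0.0108] x [-0.435  0.851 -0.295] y [0.889 0.457 0.007] z [ 0.141 -0.26  -0.955] F [-1.5  0.6  6. ] w 0.526 g 61.4 q [ 0.34  0.2   1.88 -0.34  1.04  0.04]
```

```bash
python3 -m inch '[{"dx":-0.018,"dy":0,"dz":-0.06,"rx":0,"ry":0,"rz":0},{"dx":-0.036,"dy":0,"dz":-0.12,"rx":0,"ry":0,"rz":0},{"dx":-0.055,"dy":0,"dz":-0.18,"rx":0,"ry":0,"rz":0},{"dx":0,"dy":0.01,"dz":-0.205,"rx":0,"ry":0,"rz":0},{"dx":0.055,"dy":0.01,"dz":-0.23,"rx":0,"ry":0,"rz":0}]' >/dev/null
python3 -m inch '[{"dx":0.01,"dy":0.01,"dz":0,"rx":0,"ry":0.09,"rz":0},{"dx":0.02,"dy":0.01,"dz":0,"rx":0,"ry":0.18,"rz":0},{"dx":0.02,"dy":0.01,"dz":0,"rx":0,"ry":0.27,"rz":0},{"dx":0.02,"dy":0.01,"dz":0,"rx":0,"ry":0.36,"rz":0},{"dx":0.02,"dy":0.01,"dz":0,"rx":0,"ry":0.45,"rz":0}]' >/dev/null
python3 -c "
from h import *
show()"
```

```text
t 5.65 p [0.5144 0.2932 0.1679] x [-0.427  0.824  0.371] y [0.889 0.458 0.006] z [-0.165  0.333 -0.929] F [-0.6 -0.3 -2.1] w 0.531 g 62.2 q [ 0.22  0.05  1.76  0.37  1.44 -0.33]
```

Bottle is held (g = 62 N, −2 N weight). I'll finish the turn to upright, then measure it.

```bash
python3 -m inch '[{"dx":0,"dy":0,"dz":0,"rx":0,"ry":0.09,"rz":0},{"dx":0,"dy":0,"dz":0,"rx":0,"ry":0.18,"rz":0},{"dx":0,"dy":0,"dz":0,"rx":0,"ry":0.27,"rz":0},{"dx":0,"dy":0,"dz":0,"rx":0,"ry":0.36,"rz":0},{"dx":0,"dy":0,"dz":0,"rx":0,"ry":0.45,"rz":0}]' >/dev/null
python3 -m inch '[{"dx":0,"dy":0,"dz":0,"rx":0,"ry":0.09,"rz":0},{"dx":0,"dy":0,"dz":0,"rx":0,"ry":0.147,"rz":0},{"dx":0,"dy":0,"dz":0,"rx":0,"ry":0.147,"rz":0},{"dx":0,"dy":0,"dz":0,"rx":0,"ry":0.147,"rz":0}]' >/dev/null
python3 - <<'E'
from h import *
show()
for c in ["scene","top"]:
    im=optics.grab_frame(c);cv2.imwrite(f"pics/{c}2.png",cv2.cvtColor(im,cv2.COLOR_RGB2BGR))
    for d in nets.boxes_of(c,"bottle"): print(c,np.round(d["bbox"],1),round(d["confidence"],2))
a=cv2.imread("pics/scene2.png")[160:360,260:520];cv2.imwrite("pics/v2.png",cv2.resize(a,None,fx=3,fy=3,interpolation=2))
E
```

```text
t 6.55 p [0.5143 0.2929 0.1666] x [-0.139  0.262  0.955] y [0.889 0.457 0.004] z [-0.435  0.85  -0.297] F [ 0.3 -0.7 -1.9] w 0.53 g 62.3 q [-0.03  0.37  1.73  1.04  1.83 -0.67]
scene [263.8 240.2  54.8  34.3] 0.92
scene [420.4 268.8  42.1  47.1] 0.62
top [145.9 256.6  41.1  23.1] 0.8
top [286.7 145.   22.4  27.2] 0.65
top [290.2 185.4  21.6  22.6] 0.56
```

View pics/v2.png

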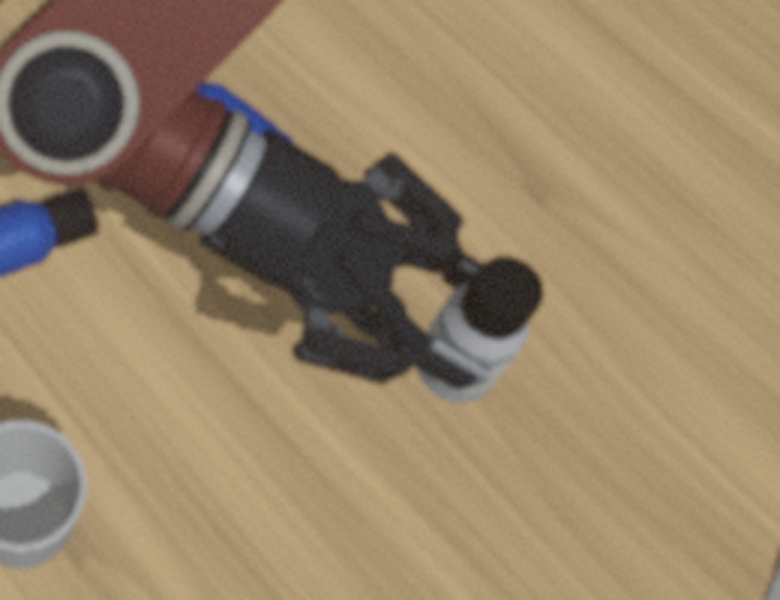

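The bottle hangs upright in the grip, cap up (crop px 503,297) and body below it, clear of everything else. I'll lower it to the table.

```bash
python3 -m inch '[{"dx":-0.04,"dy":0,"dz":0.0125,"rx":0,"ry":0,"rz":0},{"dx":-0.08,"dy":0,"dz":0.025,"rx":0,"ry":0,"rz":0},{"dx":-0.1194,"dy":0,"dz":0.0371,"rx":0,"ry":0,"rz":0},{"dx":-0.1194,"dy":0,"dz":0.0371,"rx":0,"ry":0,"rz":0},{"dx":-0.1194,"dy":0,"dz":0.0371,"rx":0,"ry":0,"rz":0}]'
python3 -m inch '[{"dx":-0.0024,"dy":0,"dz":0.0007,"rx":0,"ry":0,"rz":0},{"dx":-0.0048,"dy":0,"dz":0.0015,"rx":0,"ry":0,"rz":0},{"dx":-0.006,"dy":0,"dz":0.0019,"rx":0,"ry":0,"rz":0}]'
python3 -c "
from h import *
show()"
```

```text
time: 7.25
tool_pos: [0.5148, 0.2936, 0.0681]
tool_rot: [-0.506, 0.418, 0.688, 0.311]
contact_force: [0.1, 0.0, -0.4]
gripper_width: 0.53
grasp_force: 62.3
time: 7.55
tool_pos: [0.5155, 0.2933, 0.0633]
tool_rot: [-0.505, 0.418, 0.688, 0.311]
contact_force: [0.4, 0.3, -1.5]
gripper_width: 0.531
grasp_force: 62.3
t 7.55 p [0.5155 0.2933 0.0633] x [-0.141  0.261  0.955] y [0.889 0.457 0.007] z [-0.435  0.85  -0.296] F [ 0.4  0.3 -1.5] w 0.531 g 62.3 q [-0.03  0.54  1.71  1.02  1.74 -0.81]
```

```bash
python3 -m inch '[{"dx":-0.0036,"dy":0,"dz":0.0011,"rx":0,"ry":0,"rz":0},{"dx":-0.0072,"dy":0,"dz":0.0022,"rx":0,"ry":0,"rz":0},{"dx":-0.0072,"dy":0,"dz":0.0022,"rx":0,"ry":0,"rz":0}]'
for i in 1 2 3; do python3 -m inch '[{"dx":-0.0012,"dy":0,"dz":0.0004,"rx":0,"ry":0,"rz":0},{"dx":-0.0024,"dy":0,"dz":0.0007,"rx":0,"ry":0,"rz":0},{"dx":-0.0024,"dy":0,"dz":0.0007,"rx":0,"ry":0,"rz":0}]' | grep -E 'pos|force'; done
```

```text
time: 7.85
tool_pos: [0.5144, 0.2933, 0.0555]
tool_rot: [-0.506, 0.418, 0.687, 0.311]
contact_force: [-0.2, 0.8, -2.2]
gripper_width: 0.531
grasp_force: 62.3
tool_pos: [0.5147, 0.2933, 0.0539]
contact_force: [-0.1, 0.4, -2.2]
grasp_force: 62.3
tool_pos: [0.5148, 0.2932, 0.052]
contact_force: [0.2, 0.2, -1.8]
grasp_force: 62.4
tool_pos: [0.5148, 0.2932, 0.052]
contact_force: [-2.7, -2.3, 6.3]
grasp_force: 62.7
```

```bash
python3 -m inch '[{"dx":0.0,"dy":0,"dz":0,"rx":0,"ry":0,"rz":0},{"dx":0,"dy":0,"dz":0,"rx":0,"ry":0,"rz":0},{"dx":0,"dy":0,"dz":0,"rx":0,"ry":0,"rz":0},{"dx":0,"dy":0,"dz":0,"rx":0,"ry":0,"rz":0},{"dx":0,"dy":0,"dz":0,"rx":0,"ry":0,"rz":0}]' 0.6
python3 -m inch '[{"dx":0.0,"dy":0,"dz":0,"rx":0,"ry":0,"rz":0},{"dx":0,"dy":0,"dz":0,"rx":0,"ry":0,"rz":0},{"dx":0,"dy":0,"dz":0,"rx":0,"ry":0,"rz":0},{"dx":0,"dy":0,"dz":0,"rx":0,"ry":0,"rz":0},{"dx":0,"dy":0,"dz":0,"rx":0,"ry":0,"rz":0}]' >/dev/null
python3 - <<'E'
from h import *
show()
s=state();R=Ro.from_quat(np.roll(s["tool_rot"],-1));f=s["tool_pos"]+R.apply([-.0545,-.001,.0036]);print("foot est",f)
T=[]
for c in ["scene","top","wrist"]:
    im=optics.grab_frame(c).copy()
    if c!="wrist":
        ci=optics.camera_info(c);h=cv2.convexHull(proj(ci,pts(BOT,[f[0],f[1],0],[0,0,1])).astype(np.float32))
        cv2.polylines(im,[h.astype(int)],True,(255,0,0),1)
        u,v=h.mean(0)[0].astype(int);im=cv2.resize(im[v-50:v+50,u-67:u+67],(400,300))
    else: im=cv2.resize(im,(400,300))
    T.append(im)
T.append(T[0]*0)
cv2.imwrite("pics/v3.png",cv2.cvtColor(np.vstack([np.hstack(T[:2]),np.hstack(T[2:])]),cv2.COLOR_RGB2BGR))
E
```

```text
time: 9.25
tool_pos: [0.5148, 0.2932, 0.0499]
tool_rot: [-0.506, 0.418, 0.687, 0.311]
contact_force: [0.1, -0.3, 0.3]
gripper_width: 0.798
grasp_force: 0.0
t 9.75 p [0.5148 0.2932 0.05  ] x [-0.139  0.261  0.955] y [0.89  0.457 0.004] z [-0.435  0.851 -0.295] F [-0.4  0.3 -0.1] w 0.802 g 0.0 q [-0.03  0.57  1.7   1.01  1.73 -0.83]
foot est [ 0.51990495  0.28161932 -0.00309789]
```

View pics/v3.png

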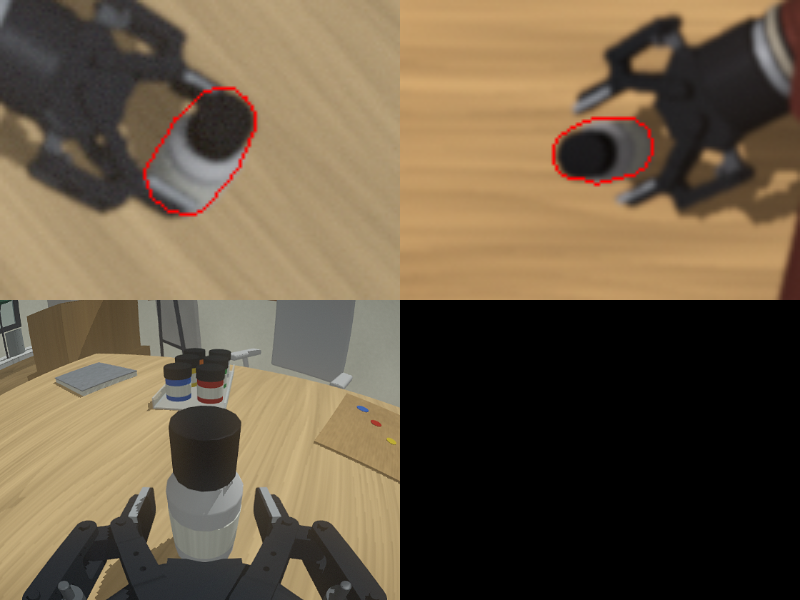

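The bottle stands free and upright on the table, with the fitted outline on it in both views. I'll shift the pads 8 mm forward for a fuller grip, close and lift.

```bash
python3 -m inch '[{"dx":0.0015,"dy":0,"dz":0.005,"rx":0,"ry":0,"rz":0},{"dx":0.003,"dy":0,"dz":0.0096,"rx":0,"ry":0,"rz":0},{"dx":0.003,"dy":0,"dz":0.0096,"rx":0,"ry":0,"rz":0}]' >/dev/null
python3 -m inch '[{"dx":0.0,"dy":0,"dz":0,"rx":0,"ry":0,"rz":0},{"dx":0,"dy":0,"dz":0,"rx":0,"ry":0,"rz":0},{"dx":0,"dy":0,"dz":0,"rx":0,"ry":0,"rz":0},{"dx":0,"dy":0,"dz":0,"rx":0,"ry":0,"rz":0},{"dx":0,"dy":0,"dz":0,"rx":0,"ry":0,"rz":0}]' -1 >/dev/null
python3 -m inch '[{"dx":0.0,"dy":0,"dz":0,"rx":0,"ry":0,"rz":0},{"dx":0,"dy":0,"dz":0,"rx":0,"ry":0,"rz":0},{"dx":0,"dy":0,"dz":0,"rx":0,"ry":0,"rz":0}]' >/dev/null
python3 - <<'E'
from h import *
show()
s=state();R=Ro.from_quat(np.roll(s["tool_rot"],-1))
c=["scene","top"];B=[]
for k in c: optics.grab_frame(k)
B=[fmask(k,"bottle",n) for k,n in zip(c,[tuple(proj(optics.camera_info(k),np.array([[.52,.2816,.06]]))[0]) for k in c])]
for z0,nm in[(np.r_[.5199,.2816,0],"kin")]:
    for k,b in zip(c,B): print(k,b[:2].round(1),fmodel(optics.camera_info(k),pts(BOT,z0,[0,0,1]))[:2].round(1))
print("foot_t",R.inv().apply(np.r_[.5199,.2816,0]-s["tool_pos"]),"up_t",R.inv().apply([0,0,1]))
E
```

```text
t 11.0 p [0.5112 0.3004 0.0502] x [-0.139  0.26   0.955] y [0.89  0.457 0.005] z [-0.435  0.851 -0.295] F [-0.4  0.3  1.1] w 0.533 g 61.1 q [-0.02  0.56  1.71  1.02  1.73 -0.82]
scene bottle [404.  294.3  30.4  41.4] 0.76 696
top bottle [164.7 252.3  32.5  22.1] 0.9 520
scene [403.1 293.7] [402.4 294.4]
top [163.7 252.4] [164.1 253.1]
foot_t [-0.0540658  -0.00108751 -0.00494691] up_t [ 0.9554838   0.00467832 -0.29500649]
```

```bash
cat >> h.py <<'E'
FT=np.array([-.0540658,-.0010875,-.0049469])
RG=Ro.from_matrix(np.linalg.qr(np.array([[-.139,.89,-.435],[.26,.457,.851],[.955,.005,-.295]]))[0]*np.array([-1,-1,-1])) 
def foot(f,delta):
    R=Ro.from_euler("z",delta)*RG
    go(np.array(f)-R.apply(FT),R)
def where():
    s=state();R=Ro.from_quat(np.roll(s["tool_rot"],-1));show()
    print("foot",(s["tool_pos"]+R.apply(FT)).round(4),"axis",(R*RG.inv()).apply([0,0,1]).round(4))
E
python3 -m inch '[{"dx":0.048,"dy":0,"dz":-0.015,"rx":0,"ry":0,"rz":0},{"dx":0.096,"dy":0,"dz":-0.03,"rx":0,"ry":0,"rz":0},{"dx":0.144,"dy":0,"dz":-0.045,"rx":0,"ry":0,"rz":0},{"dx":0.192,"dy":0,"dz":-0.06,"rx":0,"ry":0,"rz":0},{"dx":0.239,"dy":0,"dz":-0.074,"rx":0,"ry":0,"rz":0}]' >/dev/null
python3 -c "
from h import *
print(RG.as_matrix().round(3));where();foot([.5,.1,.2],-.3);foot([.5497,-.2496,.2],-.75)"
```

```text
Traceback (most recent call last):
  File "h.py", line 38, in <module>
    RG=Ro.from_matrix(np.linalg.qr(np.array([[-.139,.89,-.435],[.26,.457,.851],[.955,.005,-.295]]))[0]*np.array([-1,-1,-1]))
  File "scipy/spatial/transform/_rotation.pyx", line 1143, in scipy.spatial.transform._rotation.Rotation.from_matrix
ValueError: Non-positive determinant (left-handed or null coordinate frame) in rotation matrix 0: [[ 0.13907331  0.8895509  -0.43515263]
 [-0.26013713  0.45680752  0.85067947]
 [-0.95550368  0.00510745 -0.29493495]].
```

from_matrix orthonormalizes by itself, so the QR step isn't needed.

```bash
sed -i 's/^RG=.*/RG=Ro.from_matrix([[-.139,.89,-.435],[.26,.457,.851],[.955,.005,-.295]])/' h.py
python3 -c "
from h import *
print(RG.as_matrix().round(3));where();foot([.5,.1,.2],-.3);foot([.5497,-.2496,.2],-.75)"
```

```text
[[-0.139  0.89  -0.435]
 [ 0.26   0.457  0.851]
 [ 0.956  0.005 -0.295]]
t 11.7 p [0.5101 0.2997 0.251 ] x [-0.138  0.262  0.955] y [0.89  0.456 0.003] z [-0.435  0.85  -0.296] F [ 1.2  0.1 -1.4] w 0.53 g 61.3 q [-0.02  0.24  1.72  1.09  1.88 -0.54]
foot [0.5187 0.2809 0.2008] axis [0.001 0.002 1.   ]
t 11.7 d [-0.0574 -0.1165 -0.1832] r [-0.1913  0.      0.0579]
t 11.7 d [-0.1824 -0.251  -0.5877] r [-0.4778 -0.0013  0.1466]
```

```bash
python3 -m inch '[{"dx":-0.015,"dy":-0.03,"dz":-0.046,"rx":-0.048,"ry":0,"rz":0.0145},{"dx":-0.029,"dy":-0.058,"dz":-0.092,"rx":-0.096,"ry":0,"rz":0.029},{"dx":-0.043,"dy":-0.087,"dz":-0.138,"rx":-0.144,"ry":0,"rz":0.044},{"dx":-0.0574,"dy":-0.1165,"dz":-0.1832,"rx":-0.1913,"ry":0,"rz":0.0579},{"dx":-0.0574,"dy":-0.1165,"dz":-0.1832,"rx":-0.1913,"ry":0,"rz":0.0579}]' >/dev/null
python3 -c "
from h import *
where();foot([.52,-.08,.2],-.55);foot([.5497,-.2496,.2],-.75)"
```

```text
t 12.2 p [0.4975 0.1165 0.2484] x [-0.053  0.29   0.955] y [0.986 0.166 0.004] z [-0.157  0.942 -0.295] F [ 0.6  0.7 -1. ] w 0.532 g 62.3 q [-0.4   0.08  1.9   1.04  1.93 -0.6 ]
foot [0.5001 0.0959 0.1982] axis [7.e-04 3.e-04 1.e+00]
t 12.2 d [-0.0633 -0.0058 -0.2128] r [-0.1545 -0.0007  0.0472]
t 12.2 d [-0.1274  0.0005 -0.4203] r [-0.2819 -0.0013  0.0866]
```

```bash
python3 -m inch '[{"dx":-0.016,"dy":-0.001,"dz":-0.053,"rx":-0.039,"ry":0,"rz":0.012},{"dx":-0.032,"dy":-0.003,"dz":-0.106,"rx":-0.077,"ry":0,"rz":0.024},{"dx":-0.047,"dy":-0.004,"dz":-0.16,"rx":-0.116,"ry":0,"rz":0.035},{"dx":-0.0633,"dy":-0.006,"dz":-0.2128,"rx":-0.1545,"ry":0,"rz":0.047},{"dx":-0.0633,"dy":-0.006,"dz":-0.2128,"rx":-0.1545,"ry":0,"rz":0.047}]' >/dev/null
python3 -c "
from h import *
where();foot([.5497,-.2496,.2],-.75)"
```

```text
t 12.7 p [ 0.5246 -0.0591  0.2504] x [0.015 0.294 0.956] y [ 0.997 -0.074  0.007] z [ 0.072  0.953 -0.294] F [ 0.6 -0.1 -1.6] w 0.533 g 62.6 q [-0.7   0.17  1.8   1.01  1.98 -0.62]
foot [ 0.5223 -0.0796  0.2001] axis [-1.6e-03 -9.0e-04  1.0e+00]
t 12.7 d [-0.0623  0.0551 -0.2007] r [-0.1284 -0.0015  0.0406]
```

```bash
python3 -m inch '[{"dx":-0.016,"dy":0.014,"dz":-0.05,"rx":-0.032,"ry":0,"rz":0.01},{"dx":-0.031,"dy":0.028,"dz":-0.1,"rx":-0.064,"ry":0,"rz":0.02},{"dx":-0.047,"dy":0.041,"dz":-0.15,"rx":-0.096,"ry":0,"rz":0.03},{"dx":-0.0623,"dy":0.0551,"dz":-0.2007,"rx":-0.1284,"ry":-0.0015,"rz":0.0406},{"dx":-0.0623,"dy":0.0551,"dz":-0.2007,"rx":-0.1284,"ry":-0.0015,"rz":0.0406}]' >/dev/null
python3 -m inch '[{"dx":0,"dy":0,"dz":0,"rx":0,"ry":0,"rz":0},{"dx":0,"dy":0,"dz":0,"rx":0,"ry":0,"rz":0}]' >/dev/null
python3 -c "
from h import *
where();foot([.5497,-.2496,.125],-.75)"
```

```text
t 13.4 p [ 0.5564 -0.2243  0.2496] x [0.074 0.283 0.956] y [ 0.964 -0.265  0.003] z [ 0.254  0.922 -0.293] F [ 0.1  0.  -0.1] w 0.532 g 62.7 q [-0.89  0.35  1.59  1.02  2.   -0.59]
foot [ 0.5501 -0.2439  0.1993] axis [ 0.0012 -0.0027  1.    ]
t 13.4 d [-0.0909  0.0012  0.0207] r [-0.0054 -0.0016  0.0004]
```

```bash
python3 -m inch '[{"dx":-0.045,"dy":0.001,"dz":0.01,"rx":-0.003,"ry":-0.001,"rz":0},{"dx":-0.091,"dy":0.001,"dz":0.0207,"rx":-0.005,"ry":-0.0016,"rz":0},{"dx":-0.091,"dy":0.001,"dz":0.0207,"rx":-0.005,"ry":-0.0016,"rz":0},{"dx":-0.091,"dy":0.001,"dz":0.0207,"rx":-0.005,"ry":-0.0016,"rz":0}]' >/dev/null
cat > look.py <<'E'
from h import *
import sys
where();s=state();R=Ro.from_quat(np.roll(s["tool_rot"],-1));f=s["tool_pos"]+R.apply(FT);ax=(R*RG.inv()).apply([0,0,1])
T=[]
for c in ["scene","top"]:
    im=optics.grab_frame(c).copy();ci=optics.camera_info(c)
    for n in ["bottle","cup_mouth"]:
        for d in nets.outline_of(c,n):
            if d["confidence"]>.3:
                ft=feat(cv2.moments(cv2.convexHull(cv2.findNonZero(d["pixels"].astype(np.uint8)))))[:2]
                print(c,n,np.round(d["bbox"],1),round(d["confidence"],2),ft.round(1))
    hb=pts(BOT,f,ax);hc=pts(CUP,[.5497,-.2496,float(sys.argv[2])],[0,0,1])
    print(c,"pred bottle",fmodel(ci,hb)[:2].round(1),"cup",fmodel(ci,hc)[:2].round(1))
    u,v=proj(ci,np.array([[.55,-.25,.13]]))[0].astype(int)
    im=cv2.resize(im[max(v-55,0):v+55,u-55:u+55],None,fx=3.6,fy=3.6,interpolation=2);o=np.array([u-55,max(v-55,0)])
    for h in(hb,hc): cv2.polylines(im,[((cv2.convexHull(proj(ci,h).astype(np.float32))-o)*3.6).astype(int)],True,(255,0,0),1)
    T.append(im)
h=min(t.shape[0] for t in T);cv2.imwrite(sys.argv[1],cv2.cvtColor(np.hstack([t[:h] for t in T]),cv2.COLOR_RGB2BGR))
E
python3 look.py pics/v4.png .073; python3 -c "
from h import *
foot([.5497,-.2496,.09],-.75)"
```

```text
t 13.8 p [ 0.556  -0.2299  0.176 ] x [0.075 0.284 0.956] y [ 0.962 -0.272  0.005] z [ 0.261  0.92  -0.293] F [-0.2  0.3 -1.3] w 0.534 g 62.6 q [-0.9   0.45  1.6   0.99  1.94 -0.69]
foot [ 0.5497 -0.2494  0.1257] axis [-7.0e-04 -1.7e-03  1.0e+00]
scene bottle [264.1 240.8  54.9  33.3] 0.83 [262.6 239.6]
scene bottle [333.3 201.6  51.2  46.8] 0.64 [333.1 200.8]
scene bottle [224.9  89.3  27.3  51.5] 0.63 [224.9  90. ]
scene cup_mouth [230.1 124.9  28.   27. ] 0.58 [229.8 122.4]
scene pred bottle [225.9  89.9] cup [229.4 120.5]
top bottle [286.1 200.4  27.6  53.2] 0.91 [284.1 198.8]
top bottle [419.9 246.1  37.9  25.5] 0.74 [420.4 244.9]
top bottle [276.4 276.1  52.7  24.9] 0.72 [275.6 275.7]
top bottle [399.1 244.1  28.5  35.5] 0.61 [401.2 243.7]
top cup_mouth [400.1 244.4  24.9  33.1] 0.95 [400.7 244. ]
top pred bottle [419.2 245.6] cup [404.4 244.4]
t 14.1 d [-0.0439 -0.0016  0.0158] r [0.0013 0.0015 0.0026]
```

View pics/v4.png

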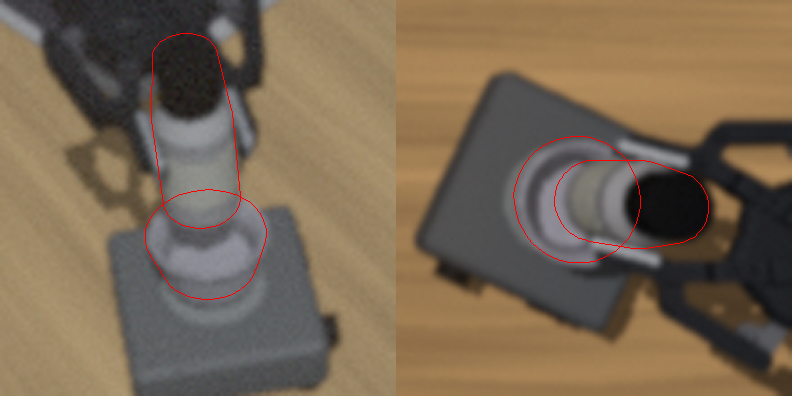

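The bottle is upright above the cup. In the top view the visible rim's left edge (crop px 508) lies slightly left of the prediction (514). I'll refine the cup centre from the unobstructed first pictures.

```bash
python3 - <<'E'
from h import *
F={}
for c,(u,v) in {"scene":(228,123),"top":(404,245)}.items():
    im=cv2.imread(f"pics/{c}0.png");a=im[v-30:v+30,u-30:u+30].astype(float);z=cv2.resize(a,None,fx=6,fy=6,interpolation=2)
    g=z.mean(2);box=np.median(g[60:300,60:300]);sat=z.max(2)-z.min(2)
    t,_=cv2.threshold(g.astype(np.uint8)[50:310,50:310],0,255,cv2.THRESH_OTSU)
    m=((g>t)&(sat<40)).astype(np.uint8);n,l,st,ce=cv2.connectedComponentsWithStats(m)
    mid=g.shape[0]//2
    cs=cv2.findContours(m,cv2.RETR_EXTERNAL,cv2.CHAIN_APPROX_NONE)[0];k=max([q for q in cs if cv2.pointPolygonTest(q,(mid,mid),True)>-60],key=cv2.contourArea)
    (ex,ey),_=cv2.minEnclosingCircle(k);b=cv2.boundingRect(k);mm=feat(cv2.moments(cv2.convexHull(k)))[:2]
    conv=lambda x,y:((x+.5)/6-.5+u-30,(y+.5)/6-.5+v-30)
    print(c,t,"bbox L,T,R,B",np.round([*conv(b[0],b[1]),*conv(b[0]+b[2]-1,b[1]+b[3]-1)],1),"hull centroid",np.round(conv(*mm),2))
    ci=optics.camera_info(c)
    p=proj(ci,pts(CUP,[.5497,-.2496,.073],[0,0,1]));print("pred LTRB",p.min(0).round(1),p.max(0).round(1),"hc",fmodel(ci,pts(CUP,[.5497,-.2496,.073],[0,0,1]))[:2].round(2))
E
```

```text
scene 116.0 bbox L,T,R,B [212.1 104.6 246.1 130.8] hull centroid [229.38 117.41]
pred LTRB [212.3 105.7] [245.9 136.1] hc [229.4  120.48]
top 99.0 bbox L,T,R,B [383.8 227.6 422.2 262.2] hull centroid [403.53 244.84]
pred LTRB [386.8 226.9] [422. 262.] hc [404.44 244.44]
```

Scene left/right and top right/top/bottom edges all match within 1 px. The extra on the left is just the cup's lower wall, so the centre stands. I'll lower.

```bash
python3 -m inch '[{"dx":-0.015,"dy":0,"dz":0.005,"rx":0,"ry":0.0005,"rz":0.001},{"dx":-0.03,"dy":-0.001,"dz":0.011,"rx":0.001,"ry":0.001,"rz":0.002},{"dx":-0.0439,"dy":-0.0016,"dz":0.0158,"rx":0.0013,"ry":0.0015,"rz":0.0026},{"dx":-0.0439,"dy":-0.0016,"dz":0.0158,"rx":0.0013,"ry":0.0015,"rz":0.0026},{"dx":-0.0439,"dy":-0.0016,"dz":0.0158,"rx":0.0013,"ry":0.0015,"rz":0.0026}]' >/dev/null
python3 -c "
from h import *
where();foot([.5497,-.2496,.076],-.75)"
```

```text
t 14.6 p [ 0.5553 -0.2292  0.1377] x [0.079 0.281 0.956] y [ 0.962 -0.273  0.001] z [ 0.261  0.92  -0.292] F [-0.3  0.4 -1.9] w 0.529 g 62.6 q [-0.9   0.5   1.6   0.97  1.91 -0.74]
foot [ 0.5487 -0.2486  0.0874] axis [ 0.0032 -0.0042  1.    ]
t 14.6 d [-0.0139  0.0012  0.0036] r [-0.0006 -0.0021 -0.0027]
```

```bash
python3 -m inch '[{"dx":-0.004,"dy":0,"dz":0.0012,"rx":0,"ry":-0.001,"rz":-0.001},{"dx":-0.008,"dy":0,"dz":0.0025,"rx":0,"ry":-0.001,"rz":-0.001},{"dx":-0.0119,"dy":0,"dz":0.0037,"rx":0,"ry":-0.001,"rz":-0.001},{"dx":-0.0119,"dy":0,"dz":0.0037,"rx":0,"ry":-0.001,"rz":-0.001}]' | grep -E "pos|force"
for i in 1 2 3; do python3 -m inch '[{"dx":-0.0012,"dy":0,"dz":0.0004,"rx":0,"ry":0,"rz":0},{"dx":-0.0024,"dy":0,"dz":0.0007,"rx":0,"ry":0,"rz":0},{"dx":-0.0024,"dy":0,"dz":0.0007,"rx":0,"ry":0,"rz":0}]' | grep -E 'pos|force'; done
python3 -c "
from h import *
where()"
```

```text
tool_pos: [0.5554, -0.2293, 0.1281]
contact_force: [0.1, -0.0, -1.8]
grasp_force: 62.6
tool_pos: [0.5556, -0.2295, 0.1265]
contact_force: [0.5, -0.1, -2.1]
grasp_force: 62.6
tool_pos: [0.5555, -0.2295, 0.1244]
contact_force: [0.0, -1.0, -1.0]
grasp_force: 62.6
tool_pos: [0.5556, -0.2296, 0.1232]
contact_force: [-0.8, 0.6, 2.8]
grasp_force: 62.6
t 15.9 p [ 0.5556 -0.2296  0.1232] x [0.076 0.284 0.956] y [ 0.962 -0.272  0.004] z [ 0.261  0.92  -0.294] F [-0.8  0.6  2.8] w 0.532 g 62.6 q [-0.9   0.52  1.6   0.96  1.9  -0.76]
foot [ 0.5492 -0.2492  0.073 ] axis [ 3.0e-04 -1.4e-03  1.0e+00]
```

On the cup floor at foot z = 0.073, with no side force. I'll press down in small steps.

```bash
for i in 1 2 3; do python3 -m inch '[{"dx":-0.0024,"dy":0,"dz":0.0007,"rx":0,"ry":0,"rz":0},{"dx":-0.0048,"dy":0,"dz":0.0015,"rx":0,"ry":0,"rz":0},{"dx":-0.0048,"dy":0,"dz":0.0015,"rx":0,"ry":0,"rz":0}]' | grep -E 'pos|contact'; done
for i in 1 2; do python3 -m inch '[{"dx":-0.0012,"dy":0,"dz":0.0004,"rx":0,"ry":0,"rz":0},{"dx":-0.0012,"dy":0,"dz":0.0004,"rx":0,"ry":0,"rz":0},{"dx":-0.0012,"dy":0,"dz":0.0004,"rx":0,"ry":0,"rz":0}]' | grep -E 'pos|contact'; done
python3 -c "
from h import *
where()"
```

```text
tool_pos: [0.5557, -0.2296, 0.1189]
contact_force: [-0.7, 0.7, 4.8]
tool_pos: [0.5557, -0.2296, 0.1152]
contact_force: [-2.0, 0.8, 5.2]
tool_pos: [0.5557, -0.2296, 0.1116]
contact_force: [-1.9, 1.3, 7.1]
tool_pos: [0.5557, -0.2296, 0.1109]
contact_force: [-3.0, 1.9, 8.4]
tool_pos: [0.5557, -0.2296, 0.11]
contact_force: [-2.9, 1.4, 8.7]
t 17.4 p [ 0.5557 -0.2296  0.11  ] x [0.075 0.283 0.956] y [ 0.963 -0.271  0.005] z [ 0.261  0.92  -0.293] F [-2.9  1.4  8.7] w 0.534 g 62.6 q [-0.9   0.54  1.6   0.96  1.89 -0.77]
foot [ 0.5493 -0.2492  0.0597] axis [-6.0e-04 -2.1e-03  1.0e+00]
```

```bash
for i in 1 2 3 4; do python3 -m inch '[{"dx":-0.0012,"dy":0,"dz":0.0004,"rx":0,"ry":0,"rz":0},{"dx":-0.0012,"dy":0,"dz":0.0004,"rx":0,"ry":0,"rz":0},{"dx":-0.0012,"dy":0,"dz":0.0004,"rx":0,"ry":0,"rz":0}]' | grep -E 'pos|contact'; done
```

```text
tool_pos: [0.5557, -0.2296, 0.1091]
contact_force: [-3.2, 1.7, 9.7]
tool_pos: [0.5557, -0.2296, 0.1082]
contact_force: [-2.8, 0.7, 9.4]
tool_pos: [0.5557, -0.2296, 0.1082]
contact_force: [-3.9, 1.9, 11.6]
tool_pos: [0.5557, -0.2296, 0.1082]
contact_force: [-5.5, 1.9, 15.5]
```

The cup is on its stop: 15.0 mm of travel, and the force is rising with no further motion. I'll check visually.

```bash
python3 look.py pics/v5.png .058 | grep -vE "^(scene|top) (bottle|cup)"
```

```text
t 18.6 p [ 0.5557 -0.2296  0.1082] x [0.072 0.281 0.957] y [ 0.963 -0.269  0.007] z [ 0.26   0.921 -0.29 ] F [-5.5  1.9 15.5] w 0.533 g 63.0 q [-0.9   0.55  1.6   0.96  1.89 -0.78]
foot [ 0.5494 -0.2491  0.0579] axis [-0.0029 -0.0047  1.    ]
scene pred bottle [228.7 112.7] cup [229.9 124.9]
top pred bottle [407.1 244.8] cup [402.2 244.3]
```

View pics/v5.png

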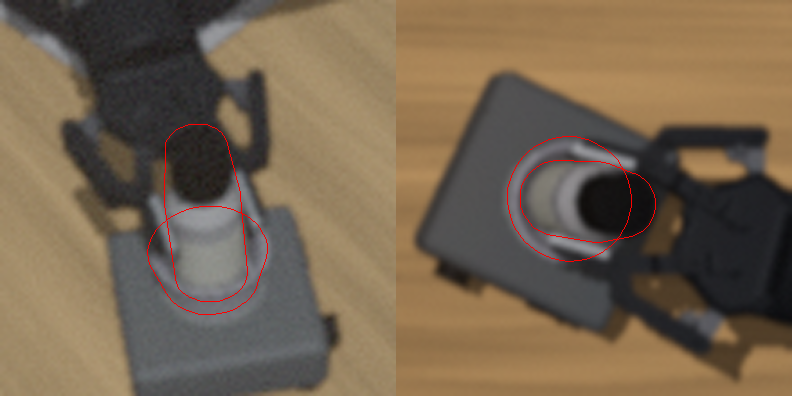

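The top and scene views show the bottle upright and seated in the lowered cup, with outlines matching (cup at z 0.058) and the fingers above the rim. I'll hand in.

```bash
python3 -c "
from plant import ticket
print(ticket.job_done())"
```

```text
the job is handed in; nothing more can be done
None
```

The white bottle was stood up on the table and released, then set foot-down in the mixer cup; I handed the job in at about 18.6 s with the bottle upright and held down at the bottom of the cup's 15 mm travel.

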